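# Hook the soap tray out from under the wire-topped riser

### The arm

A 6-joint arm with a two-finger parallel gripper is mounted at the origin on a cart in front of the work surface, level with it; the furniture and walls round the work are solid. World frame = base frame: x ahead of the robot, y to its left, z up, the work surface at z = 0. Lengths are in m, angles in rad, forces in N, time in s.
With the tool pointing down it reaches from about 0.275 to 0.85 m from the base axis. Payload 5.2 kg.
Tool frame: the origin (TCP) lies on the centre line of the jaws, within the pads' length; the fingertips stand 14 mm ahead of it and the grasp point (between the pads) lies 5 mm behind it; z points along the fingers, y is the line along which they close (so a half turn about z gives the same grasp; the last joint's range is limited). The gripper opens to 85 mm and grips with 20 to 120 N. Pads are 22 mm wide; open, the fingers measure 114 mm over their backs; the gripper's body (76 mm by 85 mm) begins 54 mm behind the grasp point. The pads swing forward as they close: fully open they stand 13 mm farther back than shut.
Start: joints at [1.025, 0.259, 1.535, -0, 1.348, -0.203], TCP at [0.185, 0.518, 0.206] pointing down, gripper open.
Joint ranges: [-3.14, 3.14], [-0.91, 2.08], [0.19, 2.58], [-1.22, 4.36], [0.22, 2.71], [-3.12, 3.12]. Speed limits (rad/s): [2.57, 2.57, 3.14, 3.14, 3.14, 3.14].

### API

Orientations are given as a unit quaternion [x, y, z, w].
In Python, from rig import r, optics, order gives the robot as it stands.
- The arm moves only by the tool servo_tool, never from a script. Its arguments are lists of equal length, an entry for each row: "translation": the shift along the tool's x, y, z in m, a list of three; "rotation": the turn, a rotation vector about the tool's x, y, z in degrees, a list of three; "claw": the opening, from 0 (shut) to 1 (fully open). In form: {"translation": [[dx, dy, dz], ...], "rotation": [[ax, ay, az], ...], "claw": [claw, ...]}. A call has 1 to 8 rows; each row shifts and turns the commanded pose from where the row before left it, along the tool's axes as they then stand; what a row does not reach is not made up. A row lasts 1/8 s, in which the tool goes at most 62.5 mm and 10.7 degrees, less where a joint would pass 70% of its speed; a pose out of reach is approached as far as the arm can. A call is refused whole if a number of a shift passes 0.0625 or a number of a turn 10.7, either way. A call with a gripper value outside its range is refused whole. The fingers move at their own pace and stop on an object; the grip force is fixed at half the most. Time passes only in rows, so rows that do not move let the fingers close. It gives the time, the measured TCP pose, the force, the opening and the grip force at its end, in the units of the state.
- r.observe(): the state, without advancing time (a new reading comes with each control period).
- optics.get_image(name): name is "side" or "top" or "wrist"; returns the picture (400x640x3 uint8, red, green, blue); there is no depth.
- optics.camera_params(name): a dict with "mtx" (3x3 intrinsics, pixels), "R" (3x3) and "t" (3): a world point X has camera coordinates R X + t; the wrist camera has in their place "T_tool_cam" (4x4, takes a point from camera to tool coordinates, whose origin is the TCP and whose axes are the flange's). Camera axes: x right, y down, z forward; pixel columns grow to the right and rows downward; lengths in m; the calibration is good to about 2 mm. A picture is of the moment at which its call begins: read the wrist's pose just before it. camera_params takes no time and is no camera call.
- order.finish_job(): hands the job in; it is judged then, once.
The state is a dict: "clock": time; "joint_pos": joint angles; "dq": joint speeds; "tau": joint torques, N m; "position": TCP position; "orientation": TCP orientation; "wrist_force": force on the tool from outside, world axes, zero at the start; "torque": the same for the moment, N m; "finger_gap": finger opening in m; "grasp_force": force on a finger pad.
Only numpy, scipy, OpenCV 4.12 (cv2) and the standard library are available. Lean on these libraries where they do the work, as an engineer would, in place of code of your own. Each camera call takes 0.05 s, during which the arm holds its last target. There are 200 camera calls.

### The job

The wooden tray with the two soaps sits too deep under the low wire-topped riser for a hand to get at it. Take the red-handled pull hook out of its grey channel, put it down and take it again by its red handle so that it reaches, hook it behind the tray's front wall and drag the tray out until the whole tray stands clear of the riser, without ever touching the tray or soaps with the gripper. Finish with both soaps still lying in the tray and the hook laid flat on the open counter, clear of tray, riser and channel, and knock over none of the bottles on the riser.

Things in the scene. Friction and masses are not known exactly. Their poses are not given: they have to be found in the camera images.
- display_riser: Fixed riser: two brown side boards (14 mm thick) under a flat wire top (solid to a gripper), 235 mm deep (x), 230 wide (y), 146 high; clear space below 202 wide, 140 high. Origin: on the counter under its centre. Its mouth is the open side at its -x, facing the robot's right and a little towards it; x points inward. Open at the back too. Bottles stand on its rear half.
- riser_mouth (a point): Middle of the riser's mouth edge at counter height, 117.5 mm from the riser's origin along its -x; axes as the riser's (x points inward).
- soap_tray: Loose pale wooden tray, 0.25 kg, 110 mm deep (x), 132 wide (y); walls 5 thick, 36 high, floor 6. Origin: centre of underside. Its front wall (-x) faces the mouth (0.1 rad askew at most), at first 105 to 135 mm inside it. A 4 mm divider, top 23 mm up, stands across it at x = -6 mm. The bay before it (42 mm from wall to divider) is empty; two soaps lie in the rear bay.
- front_rim (a point): Middle of the top edge of the tray's front wall (wall's mid-thickness), 36 mm above the tray's underside, 52.5 mm from the tray's origin along its -x.
- corner_fl (a point): Outer corner of the tray at its (-x, +y), half-way up the wall.
- corner_fr (a point): Outer corner of the tray at its (-x, -y), half-way up the wall.
- corner_bl (a point): Outer corner of the tray at its (+x, +y), half-way up the wall.
- corner_br (a point): Outer corner of the tray at its (+x, -y), half-way up the wall.
- soap_left: White paper-wrapped soap, 48 x 48 x 26 mm, 55 g, loose in the tray's rear bay, on its +y side. Origin: centre of its underside.
- soap_right: The same kind of soap, on the tray's -y side.
- pull_hook: Loose, 0.09 kg, one vertical plane along x: red handle x -100 to 0 mm (22 wide, 26 high, underside z 0; butt plate 34 wide at its end); 10 mm square bar (axis z 14) to x 125, then round, rising to z 60 at x 165, level to x 200, then straight down as a tooth to z 0 and foot bar (42 in y). Origin: underside, handle front. Centre of mass x = -24. Stands by itself on handle and foot bar.
- hook_tip (a point): Underside of the hook's tooth, at x = 200 mm, z = 0 in the hook's frame; axes as the hook's.
- hook_handle (a point): Middle of the part of the red handle to hold, at x = -40 mm, z = 13 mm in the hook's frame; grasp from above across its y (22 mm).
- channel: Fixed grey open-topped channel holding the hook: x -116 to 90 mm, 54 wide (40 inside), 65 high, floor 20 mm up, walls too close for fingers round the handle. Origin: on its underside, below the hook's origin, x along the hook. Its bar sticks out beyond x = 90 mm, clear of everything: grip it there across the bar (x about 110, axis 34 mm up) and lift straight up.
- tray_jars: Fixed shallow black tray on the counter under the grey channel, 215 mm (x) by 370 mm (y), axes as the world's: floor 4 mm, lip 15 mm high all round. Origin: centre of its underside. Keep the hook's handle clear of this lip when putting the hook down or dragging.
- bottle_left: Small brown bottle, 42 mm wide, 122 mm high, standing loose on the riser's top. Origin: centre of its underside, z up.
- bottle_mid: Small brown bottle like the others, on the riser's top.
- bottle_right: Small brown bottle like the others, on the riser's top.

How it is judged:
By the outcome, as a careful person would: the job done as asked, in the order asked, and still so for the second after the job is handed in, with the robot touching nothing.
It also fails if it takes over 58 s, if anything falls off the work surface, if the arm or the gripper's body presses on something with over 40 N, if the wrist force passes 120 N, or if a joint passes its speed limit or range.

## Working session

There is one attempt and no reset: what is moved stays moved. The work goes in short steps, Python scripts to look and compute and a tool call to move; the robot and the scene stay as the last step left them, time stands still between calls to the robot, and variables do not carry over. Pictures are saved under pics/ and viewed, at most 10 in all, crops included, and the job is handed in when it is done.

Besides the shell and the picture viewer there is one more tool, called after "Call:" by a JSON object that holds its "fn" and its "kwargs", one argument or row to a line. servo_tool: Moves the arm, as the interface text tells. Its arguments: {"type":"object","properties":{"translation":{"type":"array"},"rotation":{"type":"array"},"claw":{"type":"array"}},"required":["translation","rotation","claw"]}

```bash
mkdir -p pics; ls; python3 - <<'E'
from rig import r, optics, order
import cv2,numpy as np
s=r.observe();print({k:np.round(v,3) for k,v in s.items()})
for n in("side","top"):
    im=optics.get_image(n);cv2.imwrite(f"pics/{n}0.png",im[:,:,::-1])
    p=optics.camera_params(n);print(n,{k:np.round(v,4).tolist() for k,v in p.items()})
    print("pos",-np.array(p["R"]).T@np.array(p["t"]))
print(optics.camera_params("wrist"))
E
```

```text
pics
{'clock': np.float64(0.0), 'joint_pos': array([ 1.025,  0.259,  1.536, -0.   ,  1.348, -0.203]), 'dq': array([-0.001,  0.   ,  0.   ,  0.   ,  0.002, -0.002]), 'tau': array([ 1.0000e-03, -4.4601e+01, -2.9057e+01, -0.0000e+00,  1.2000e-02,
       -0.0000e+00]), 'position': array([0.185, 0.518, 0.205]), 'orientation': array([ 0.171,  0.985, -0.001, -0.   ]), 'wrist_force': array([0.196, 0.624, 0.104]), 'torque': array([-0.037, -0.072, -0.022]), 'grasp_force': np.float64(0.0), 'finger_gap': np.float64(0.085)}
side {'mtx': [[477.6378, 0.0, 322.4892], [0.0, 477.6378, 211.863], [0.0, 0.0, 1.0]], 'R': [[0.9283, 0.3718, 0.0067], [0.3271, -0.8077, -0.4905], [-0.1769, 0.4575, -0.8714]], 't': [-0.5001, -0.2115, 1.7268]}
pos [ 0.83895609 -0.77489837  1.40443942]
top {'mtx': [[407.2603, 0.0, 322.7415], [0.0, 407.2603, 196.0032], [0.0, 0.0, 1.0]], 'R': [[0.3179, -0.9481, 0.0064], [-0.7503, -0.2557, -0.6097], [0.5797, 0.189, -0.7926]], 't': [-0.2596, 0.4799, 1.1707]}
pos [-0.23606472 -0.34471317  1.22215962]
{'mtx': array([[275.89932989,   0.        , 320.71889814],
       [  0.        , 275.89932989, 195.26471675],
       [  0.        ,   0.        ,   1.        ]]), 'T_tool_cam': array([[ 4.80996249e-05, -9.65558122e-01, -2.60187454e-01,
         6.56970198e-02],
       [ 9.99999865e-01, -8.80357141e-05,  5.11566623e-04,
         8.67435729e-04],
       [-5.16853096e-04, -2.60187443e-01,  9.65557987e-01,
        -1.68870316e-01],
       [ 0.00000000e+00,  0.00000000e+00,  0.00000000e+00,
         1.00000000e+00]])}
```

View pics/side0.png

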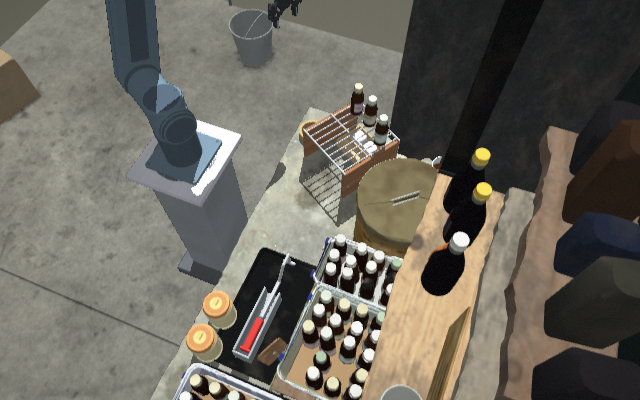

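View pics/top0.png

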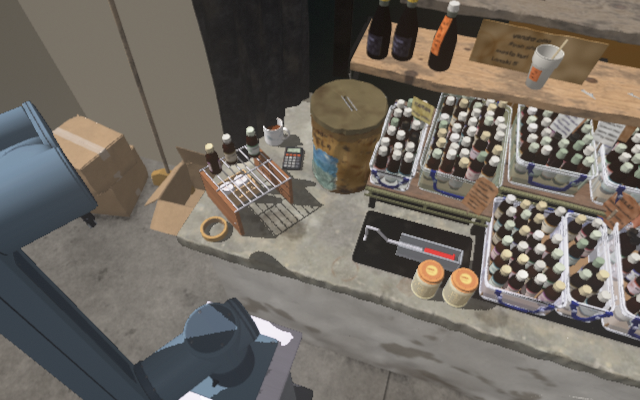

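The top view shows the riser around (248,190), and the hook in its channel with the handle near (440,255) and the tooth near (368,233). The side view shows the riser at (350,140) and the channel at (262,315). I'll enlarge those regions to measure.

```bash
python3 - <<'E'
import cv2,numpy as np
a=cv2.imread("pics/top0.png");b=cv2.imread("pics/side0.png")
def c(im,x,y,w,h,W,H):
    o=cv2.resize(im[y:y+h,x:x+w],(W,H),interpolation=cv2.INTER_CUBIC);return o
# top riser 190..300,120..240 ; top hook 350..480,205..285
A=c(a,190,130,120,90,400,300);B=c(a,350,200,132,99,400,300)
C=c(b,295,80,120,90,400,300);D=c(b,220,245,120,120*3//4+30,400,400)[:300]
D=c(b,210,240,160,120,400,300)
m=np.vstack([np.hstack([A,B]),np.hstack([C,D])]);cv2.imwrite("pics/m0.png",m)
E
```

```text
(no output)
```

View pics/m0.png

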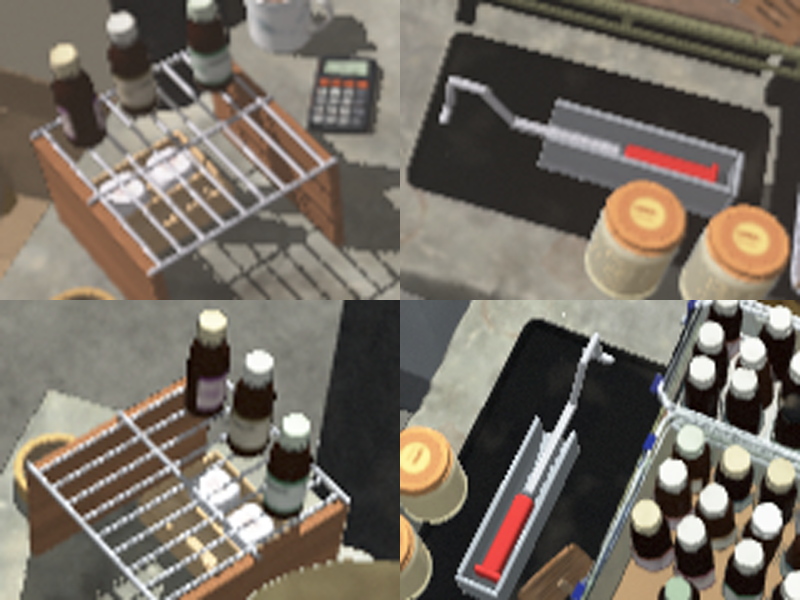

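The mosaic shows the riser top corners, the hook's tooth, bend and handle, and the channel clearly in both views. I'll fit poses from those points.

```bash
cat > h.py <<'E'
import numpy as np
from scipy.optimize import least_squares
from rig import r, optics, order
def proj(n,X):
    p=optics.camera_params(n);c=np.asarray(X)@np.array(p["R"]).T+np.array(p["t"])
    u=c@np.array(p["mtx"]).T;return u[...,:2]/u[...,2:]
def back(n,uv,z):
    p=optics.camera_params(n);R=np.array(p["R"]);o=-R.T@np.array(p["t"])
    d=R.T@np.linalg.inv(p["mtx"])@np.array([*uv,1]);return o+d*(z-o[2])/d[2]
def place(q,X):
    c,s=np.cos(q[2]),np.sin(q[2]);X=np.asarray(X,float)
    return np.c_[q[0]+c*X[:,0]-s*X[:,1],q[1]+s*X[:,0]+c*X[:,1],X[:,2]+q[3]]
def fit(obs,q0,zfree):
    f=lambda q:np.concatenate([(proj(n,place([*q[:3],q[3] if zfree else q0[3]],X))-np.array(uv)).ravel() for n,X,uv in obs])
    s=least_squares(f,q0);return s.x,f(s.x)
E
python3 - <<'E'
from h import *
A=lambda u,v:(190+.3*u,130+.3*v);B=lambda u,v:(350+.33*(u-400),200+.33*v)
C=lambda u,v:(295+.3*u,80+.3*(v-300));D=lambda u,v:(210+.4*(u-400),240+.4*(v-300))
h=.146
for n,p in [("top",A(152,272)),("top",A(335,160)),("top",A(35,135)),("side",C(30,465)),("side",C(348,498)),("side",C(185,380)),("side",C(207,572))]: print(n,back(n,p,h).round(3))
# riser: +x inward; y left. mouth corners
X=lambda *a:np.array(a)
L=X([-.1175,.115,h],[-.1175,-.115,h],[.1175,.115,h])
S=X([-.1175,.115,h],[.1175,-.115,h],[.1175,.115,h])
q,e=fit([("top",L,[A(152,272),A(335,160),A(35,135)]),("side",S,[C(30,465),C(348,498),C(185,380)])],[.35,.5,1.3,0],False)
print("riser",q,e.round(1))
P=X([.2,0,.06],[.2,0,.005],[.125,0,.014],[0,0,.013],[-.1,0,.013])
Q=X([.2,0,.06],[.125,0,.014],[0,0,.02],[-.1,0,.02])
q,e=fit([("top",P,[B(452,80),B(445,120),B(515,122),B(625,152),B(718,170)]),("side",Q,[D(596,338),D(570,405),D(523,497),D(485,575)])],[.4,-.1,1.5,.02],True)
print("hook",q,e.round(1))
for n,p in [("top",B(455,32)),("top",B(768,108)),("top",B(410,185)),("side",D(530,320)),("side",D(665,358))]: print(n,back(n,p,.015).round(3))
E
```

```text
top [0.4   0.158 0.146]
top [0.589 0.042 0.146]
top [0.52  0.352 0.146]
side [0.408 0.156 0.146]
side [0.717 0.237 0.146]
side [0.514 0.32  0.146]
side [0.618 0.1   0.146]
riser [0.5570689 0.1935577 1.0340816 0.       ] [ 1.7  1.   2.9 -0.8 -0.6  0.2 -3.4  0.2 -0.4  0.2  4.4 -6.3]
hook [ 0.52618375 -0.45620878  1.58383116  0.01797372] [ 0.5  1.   1.3 -3.5 -0.2  0.2  0.1  0.4 -0.5  2.6 -1.8 -1.  -0.2 -0.5
  1.2 -0.4  1.5  0.9]
top [ 0.637 -0.235  0.015]
top [ 0.649 -0.603  0.015]
top [ 0.42  -0.24   0.015]
side [ 0.427 -0.241  0.015]
side [ 0.607 -0.225  0.015]
```

```bash
cat >> h.py <<'E'
def yaw():
    x,y,z,w=r.observe()["orientation"];return np.arctan2(2*(x*y+z*w),1-2*(y*y+z*z))
def plan(x,y,z,a,n):
    s=r.observe();p=s["position"];a0=yaw();da=(a-a0+np.pi)%(2*np.pi)-np.pi
    d=(np.array([x,y,z])-p)/n;out=[]
    for i in range(n):
        b=a0+da*i/n;c,t=np.cos(b),np.sin(b)
        out.append([round(c*d[0]+t*d[1],4),round(t*d[0]-c*d[1],4),round(-d[2],4)])
    print("pos",p.round(4),"yaw",round(a0,4),"tilt",np.round(s["orientation"],4),"t",round(s["clock"],2));print(out,"turn/row",round(-np.degrees(da)/n,3))
E
python3 - <<'E'
from h import *
print("edge",[back("top",p,0).round(3) for p in [(178,238),(345,305),(500,345)]])
print("jars",[back("top",p,.1).round(3) for p in [(430,273),(461,284)]], "ring",back("top",(214,229),0).round(3),"barrelbase",back("top",(340,190),0).round(3),"rackbase",back("top",(370,190),0).round(3))
plan(.525,-.343,.206,1.583,16)
E
```

```text
edge [array([0.319, 0.367, 0.   ]), array([ 0.271, -0.257,  0.   ]), array([ 0.299, -0.727,  0.   ])]
jars [array([ 0.41, -0.48,  0.1 ]), array([ 0.403, -0.574,  0.1  ])] ring [0.393 0.266 0.   ] barrelbase [ 0.707 -0.107  0.   ] rackbase [ 0.744 -0.216  0.   ]
pos [0.1846 0.5176 0.2048] yaw 2.7988 tilt [ 1.706e-01  9.853e-01 -8.000e-04 -3.000e-04] t 0.1
[[np.float64(-0.0381), np.float64(-0.0435), np.float64(-0.0001)], [np.float64(-0.0413), np.float64(-0.0405), np.float64(-0.0001)], [np.float64(-0.0443), np.float64(-0.0372), np.float64(-0.0001)], [np.float64(-0.047), np.float64(-0.0338), np.float64(-0.0001)], [np.float64(-0.0494), np.float64(-0.0301), np.float64(-0.0001)], [np.float64(-0.0515), np.float64(-0.0263), np.float64(-0.0001)], [np.float64(-0.0534), np.float64(-0.0223), np.float64(-0.0001)], [np.float64(-0.0549), np.float64(-0.0182), np.float64(-0.0001)], [np.float64(-0.0561), np.float64(-0.0139), np.float64(-0.0001)], [np.float64(-0.057), np.float64(-0.0096), np.float64(-0.0001)], [np.float64(-0.0576), np.float64(-0.0053), np.float64(-0.0001)], [np.float64(-0.0578), np.float64(-0.0009), np.float64(-0.0001)], [np.float64(-0.0577), np.float64(0.0035), np.float64(-0.0001)], [np.float64(-0.0573), np.float64(0.0079), np.float64(-0.0001)], [np.float64(-0.0565), np.float64(0.0122), np.float64(-0.0001)], [np.float64(-0.0555), np.float64(0.0165), np.float64(-0.0001)]] turn/row 4.354
```

Call:
{"fn": "servo_tool", "kwargs": {
  "translation": [
    [-0.038,-0.0435,0],
    [-0.041,-0.0405,0],
    [-0.044,-0.037,0],
    [-0.047,-0.034,0],
    [-0.0495,-0.03,0],
    [-0.0515,-0.026,0],
    [-0.0535,-0.022,0],
    [-0.055,-0.018,0]
  ],
  "rotation": [
    [0,0,4.35],
    [0,0,4.35],
    [0,0,4.35],
    [0,0,4.35],
    [0,0,4.35],
    [0,0,4.35],
    [0,0,4.35],
    [0,0,4.35]
  ],
  "claw": [1,1,1,1,1,1,1,1]
}}

```text
clock: 1.1
position: [0.3555, 0.0867, 0.2055]
orientation: [0.459, 0.889, 0.0, 0.0]
wrist_force: [1.5, -0.4, -0.5]
finger_gap: 0.0856
grasp_force: 0.0
```

Call:
{"fn": "servo_tool", "kwargs": {
  "translation": [
    [-0.056,-0.014,0],
    [-0.057,-0.0095,0],
    [-0.0575,-0.005,0],
    [-0.058,-0.001,0],
    [-0.0575,0.0035,0],
    [-0.057,0.008,0],
    [-0.0565,0.012,0],
    [-0.0555,0.0165,0]
  ],
  "rotation": [
    [0,0,4.35],
    [0,0,4.35],
    [0,0,4.35],
    [0,0,4.35],
    [0,0,4.35],
    [0,0,4.35],
    [0,0,4.35],
    [0,0,4.35]
  ],
  "claw": [1,1,1,1,1,1,1,1]
}}

```text
clock: 2.1
position: [0.5261, -0.3427, 0.2049]
orientation: [0.703, 0.711, 0.0, -0.0]
wrist_force: [1.2, -1.0, 0.0]
finger_gap: 0.0858
grasp_force: 0.0
```

Call:
{"fn": "servo_tool", "kwargs": {
  "translation": [
    [0,0,0],
    [0,0,0]
  ],
  "rotation": [
    [0,0,0],
    [0,0,0]
  ],
  "claw": [1,1]
}}

```text
clock: 2.35
position: [0.5252, -0.3405, 0.2045]
orientation: [0.702, 0.712, 0.0, -0.001]
wrist_force: [-0.1, 0.8, 0.3]
finger_gap: 0.085
grasp_force: 0.0
```

```bash
cat >> h.py <<'E'
import cv2
from scipy.spatial.transform import Rotation as Ro
def wrist(name):
    s=r.observe();im=optics.get_image("wrist");cv2.imwrite(f"pics/{name}.png",im[:,:,::-1])
    np.savez(f"pics/{name}.npz",p=s["position"],q=s["orientation"]);return im
def wcam(name):
    d=np.load(f"pics/{name}.npz");T=np.array(optics.camera_params("wrist")["T_tool_cam"])
    R=Ro.from_quat(d["q"]).as_matrix();return R@T[:3,:3],R@T[:3,3]+d["p"]
def wback(name,uv,z):
    R,o=wcam(name);d=R@np.linalg.inv(optics.camera_params("wrist")["mtx"])@np.array([*uv,1]);return (o+d*(z-o[2])/d[2]).round(4)
E
python3 - <<'E'
from h import *
print(r.observe()["position"],yaw());wrist("w1")
E
```

```text
[ 0.52522768 -0.340454    0.20448857] 1.5840515645484128
```

View pics/w1.png

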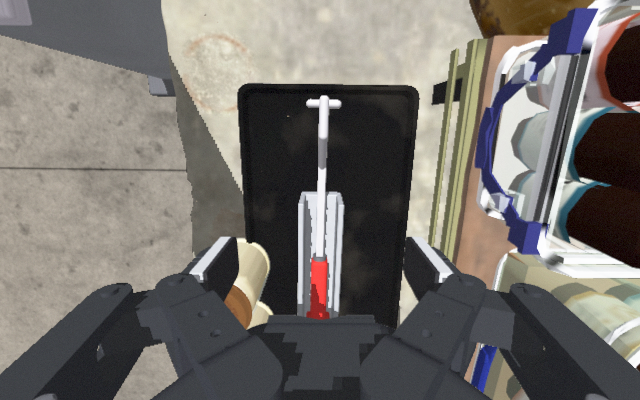

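The wrist view shows the channel's front end at row 193 (columns 300 to 343), the bar at column 322, and the foot bar at (324,103).

```bash
python3 - <<'E'
from h import *
print("chan end",wback("w1",(321,193),.069),"bend",wback("w1",(323,168),.038),"foot",wback("w1",(324,103),.024),"hfront",wback("w1",(320,258),.048))
print("lip",wback("w1",(330,87),.015),"lipL",wback("w1",(240,180),.015),"lipR",wback("w1",(413,180),.015))
print(wback("w1",(321,140),.06))
E
```

```text
chan end [ 0.5259 -0.3528  0.069 ] bend [ 0.5281 -0.3291  0.038 ] foot [ 0.5282 -0.2525  0.024 ] hfront [ 0.5259 -0.4454  0.048 ]
lip [ 0.5353 -0.2333  0.015 ] lipL [ 0.4186 -0.3503  0.015 ] lipR [ 0.6478 -0.3473  0.015 ]
[ 0.5251 -0.294   0.06  ]
```

Call:
{"fn": "servo_tool", "kwargs": {
  "translation": [
    [0.004,0.002,0.035],
    [0,0,0.035],
    [0,0,0.035],
    [0,0,0.035],
    [0,0,0.0335],
    [0,0,0],
    [0,0,0],
    [0,0,0]
  ],
  "rotation": [
    [0,0,0],
    [0,0,0],
    [0,0,0],
    [0,0,0],
    [0,0,0],
    [0,0,0],
    [0,0,0],
    [0,0,0]
  ],
  "claw": [1,1,1,1,1,0.6,0.2,0]
}}

```text
clock: 3.4
position: [0.5289, -0.3376, 0.0343]
orientation: [0.702, 0.712, 0.0, 0.002]
wrist_force: [-0.5, -1.4, 0.3]
finger_gap: 0.0323
grasp_force: 0.0
```

Call:
{"fn": "servo_tool", "kwargs": {
  "translation": [
    [0,0,0],
    [0,0,0],
    [0,0,0],
    [0,0,0]
  ],
  "rotation": [
    [0,0,0],
    [0,0,0],
    [0,0,0],
    [0,0,0]
  ],
  "claw": [0,0,0,0]
}}

```text
clock: 3.9
position: [0.5277, -0.337, 0.032]
orientation: [0.702, 0.712, -0.0, -0.0]
wrist_force: [0.1, -0.2, 0.6]
finger_gap: -0.0001
grasp_force: 0.0
```

```bash
python3 - <<'E'
from h import *
im=wrist("w2");s=optics.get_image("side")
c=cv2.resize(s[230:350,200:360],(800,600),interpolation=cv2.INTER_CUBIC)
o=np.vstack([cv2.resize(im[:,120:520],(400,400)) ,np.zeros((0,400,3),np.uint8)])
o=np.hstack([o,cv2.resize(s[220:350,220:350],(400,400),interpolation=cv2.INTER_CUBIC)])
cv2.imwrite("pics/m1.png",o[:,:,::-1]);print(r.observe()["finger_gap"])
E
```

```text
0.0003604393124973867
```

View pics/m1.png

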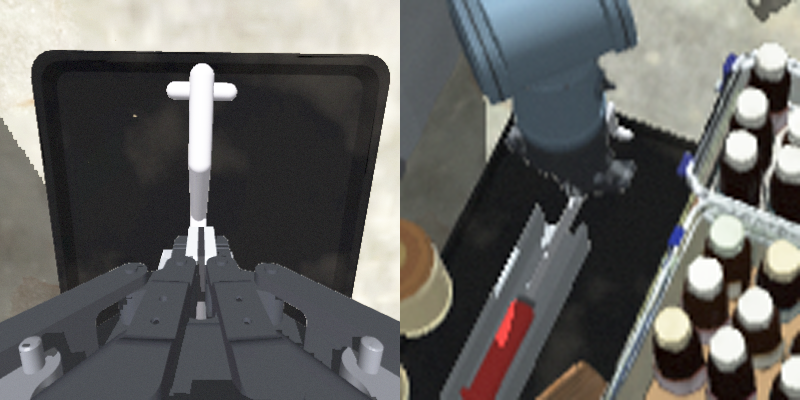

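```bash
python3 - <<'E'
from h import *
def tri(obs):
    A=[];b=[]
    for n,uv in obs:
        R,o=wcam(n);d=R@np.linalg.inv(optics.camera_params("wrist")["mtx"])@np.array([*uv,1]);d/=np.linalg.norm(d)
        M=np.eye(3)-np.outer(d,d);A.append(M);b.append(M@o)
    return np.linalg.lstsq(np.vstack(A),np.hstack(b),rcond=None)[0].round(4)
print("foot",tri([("w1",(324,103)),("w2",(321,90))]))
im1=cv2.imread("pics/w1.png")[80:270,240:420];im2=cv2.imread("pics/w2.png")[40:290,230:430]
o=np.zeros((600,800,3),np.uint8);a=cv2.resize(im1,None,fx=2.2,fy=2.2,interpolation=cv2.INTER_CUBIC);o[:a.shape[0],:a.shape[1]]=a
b=cv2.resize(im2,None,fx=2,fy=2,interpolation=cv2.INTER_CUBIC);o[:500,400:]=b
cv2.imwrite("pics/m2.png",o)
E
```

```text
foot [ 0.5276 -0.253   0.0298]
```

View pics/m2.png

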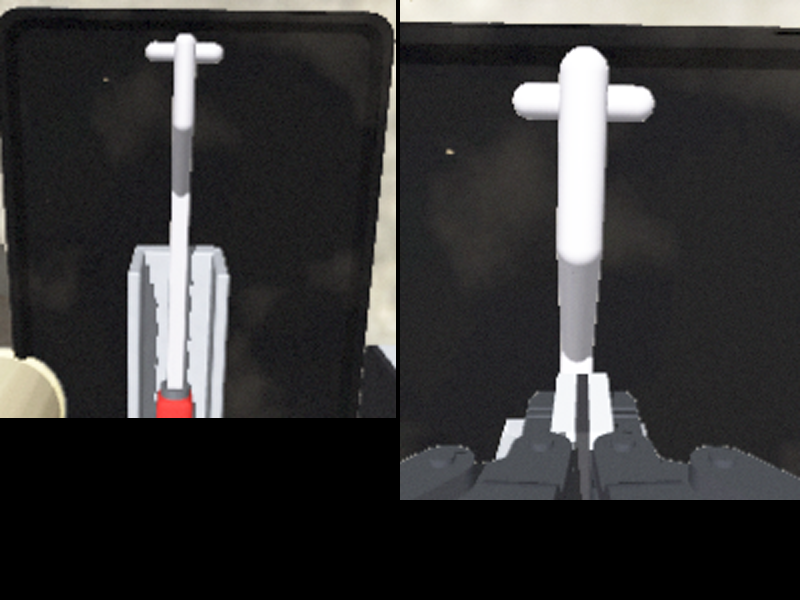

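The closed pads sit on top of the bar, and the picture puts the real fingertips about 45 mm farther back than the given numbers suggest. I'll open, lower in small steps watching the force, and close again.

Call:
{"fn": "servo_tool", "kwargs": {
  "translation": [
    [0,0,0],
    [0,0,0],
    [0,0,0],
    [0,0,0],
    [0,0,0.005],
    [0,0,0.005]
  ],
  "rotation": [
    [0,0,0],
    [0,0,0],
    [0,0,0],
    [0,0,0],
    [0,0,0],
    [0,0,0]
  ],
  "claw": [0.5,0.5,0.5,0.5,0.5,0.5]
}}

```text
clock: 4.75
position: [0.5277, -0.3369, 0.0216]
orientation: [0.702, 0.712, -0.0, -0.0]
wrist_force: [0.4, -0.5, 0.8]
finger_gap: 0.0426
grasp_force: 0.0
```

```bash
python3 - <<'E'
from h import *
im=wrist("w3");s=r.observe();print(s["finger_gap"],s["wrist_force"],s["position"])
cv2.imwrite("pics/m3.png",cv2.resize(im[60:360,120:520],(800,600),interpolation=cv2.INTER_CUBIC)[:,:,::-1])
E
```

```text
0.042650587738481 [ 0.15507012  0.33668536 -0.36979095] [ 0.52723999 -0.33656474  0.02077531]
```

View pics/m3.png

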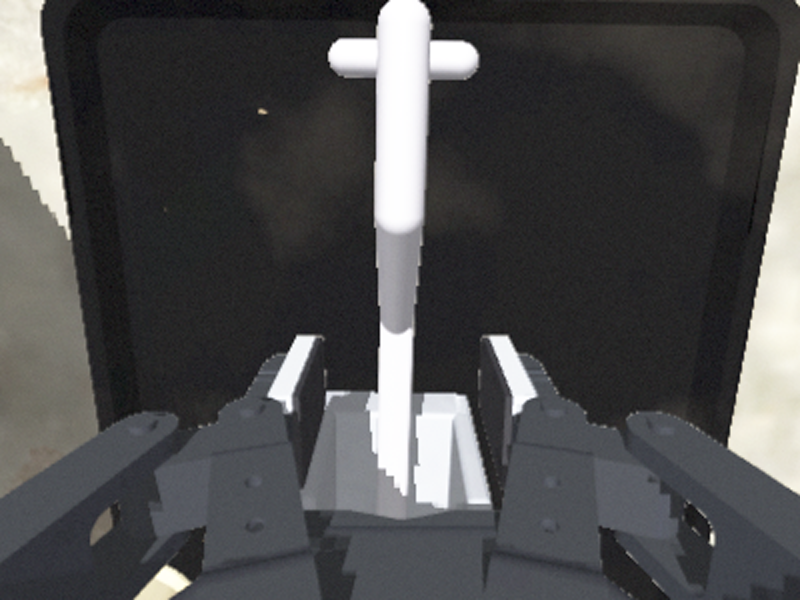

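The half-open pads straddle the bar at (398,350), but their tips are about 28 mm behind the TCP, still above the bar. The channel end is clear. I'll lower about 27 mm more and close.

Call:
{"fn": "servo_tool", "kwargs": {
  "translation": [
    [-0.004,-0.0015,0.007],
    [0,0,0.007],
    [0,0,0.007],
    [0,0,0.006]
  ],
  "rotation": [
    [0,0,0],
    [0,0,0],
    [0,0,0],
    [0,0,0]
  ],
  "claw": [0.5,0.5,0.5,0.5]
}}

```text
clock: 5.3
position: [0.5262, -0.3409, -0.0057]
orientation: [0.702, 0.712, 0.0, -0.0]
wrist_force: [0.5, 0.9, 0.4]
finger_gap: 0.0429
grasp_force: 0.0
```

Call:
{"fn": "servo_tool", "kwargs": {
  "translation": [
    [0,0,0],
    [0,0,0],
    [0,0,0],
    [0,0,0],
    [0,0,0]
  ],
  "rotation": [
    [0,0,0],
    [0,0,0],
    [0,0,0],
    [0,0,0],
    [0,0,0]
  ],
  "claw": [0,0,0,0,0]
}}

```text
clock: 5.92
position: [0.5263, -0.3411, -0.0048]
orientation: [0.702, 0.712, -0.0, 0.0]
wrist_force: [-1.3, 0.2, 0.4]
finger_gap: 0.0082
grasp_force: 60.2
```

Gripped: gap 8 mm, 60 N. Now straight up.

Call:
{"fn": "servo_tool", "kwargs": {
  "translation": [
    [0,0,-0.015],
    [0,0,-0.025],
    [0,0,-0.03],
    [0,0,-0.03],
    [0,0,-0.03],
    [0,0,-0.03],
    [0,0,-0.01],
    [0,0,0]
  ],
  "rotation": [
    [0,0,0],
    [0,0,0],
    [0,0,0],
    [0,0,0],
    [0,0,0],
    [0,0,0],
    [0,0,0],
    [0,0,0]
  ],
  "claw": [0,0,0,0,0,0,0,0]
}}

```text
clock: 6.92
position: [0.5266, -0.3411, 0.1658]
orientation: [0.702, 0.712, 0.0, 0.001]
wrist_force: [-0.3, -0.3, -1.6]
finger_gap: 0.0083
grasp_force: 60.0
```

```bash
python3 - <<'E'
from h import *
im=wrist("w4");s=r.observe();print(s["finger_gap"],s["grasp_force"],s["wrist_force"].round(2),s["torque"].round(3))
plan(.436,.001,.165,1.02,12)
sd=optics.get_image("side")
o=np.hstack([im[0:400,120:520],cv2.resize(sd[220:350,220:350],(400,400),interpolation=cv2.INTER_CUBIC)])
cv2.imwrite("pics/m4.png",o[:,:,::-1])
E
```

```text
0.00826551260921044 59.9785897746915 [ 0.72  0.22 -1.07] [ 0.084  0.028 -0.063]
pos [ 0.5261 -0.3407  0.1645] yaw 1.5842 tilt [ 7.024e-01  7.118e-01  0.000e+00 -3.000e-04] t 6.97
[[np.float64(0.0286), np.float64(-0.0071), np.float64(-0.0)], [np.float64(0.0282), np.float64(-0.0085), np.float64(-0.0)], [np.float64(0.0278), np.float64(-0.0098), np.float64(-0.0)], [np.float64(0.0273), np.float64(-0.0111), np.float64(-0.0)], [np.float64(0.0267), np.float64(-0.0123), np.float64(-0.0)], [np.float64(0.0261), np.float64(-0.0136), np.float64(-0.0)], [np.float64(0.0255), np.float64(-0.0148), np.float64(-0.0)], [np.float64(0.0247), np.float64(-0.016), np.float64(-0.0)], [np.float64(0.024), np.float64(-0.0171), np.float64(-0.0)], [np.float64(0.0231), np.float64(-0.0182), np.float64(-0.0)], [np.float64(0.0222), np.float64(-0.0193), np.float64(-0.0)], [np.float64(0.0213), np.float64(-0.0203), np.float64(-0.0)]] turn/row 2.694
```

View pics/m4.png

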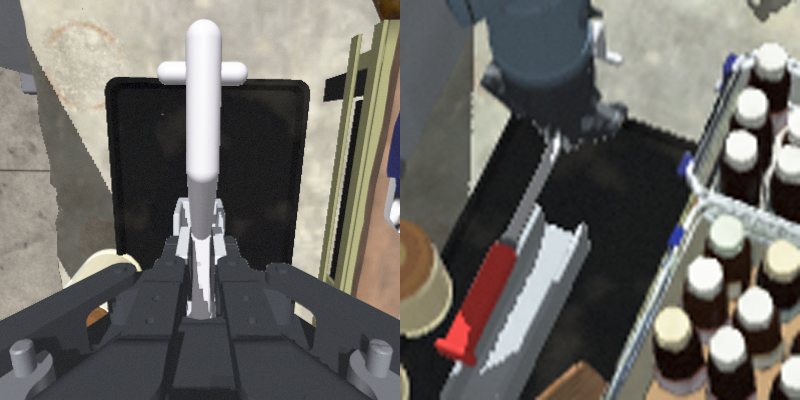

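The wrist view shows the hook gripped level, foot bar at (203,73), and the side view shows it clear of the channel. I'll carry it over to the counter in front of the riser mouth.

Call:
{"fn": "servo_tool", "kwargs": {
  "translation": [
    [0.0285,-0.007,0],
    [0.028,-0.0085,0],
    [0.028,-0.01,0],
    [0.0275,-0.011,0],
    [0.0265,-0.0125,0],
    [0.026,-0.0135,0],
    [0.0255,-0.015,0],
    [0.0245,-0.016,0]
  ],
  "rotation": [
    [0,0,2.7],
    [0,0,2.7],
    [0,0,2.7],
    [0,0,2.7],
    [0,0,2.7],
    [0,0,2.7],
    [0,0,2.7],
    [0,0,2.7]
  ],
  "claw": [0,0,0,0,0,0,0,0]
}}

```text
clock: 8.02
position: [0.4648, -0.1122, 0.1636]
orientation: [0.824, 0.567, -0.001, -0.001]
wrist_force: [0.3, 0.3, -1.0]
finger_gap: 0.0086
grasp_force: 59.9
```

Call:
{"fn": "servo_tool", "kwargs": {
  "translation": [
    [0.024,-0.017,0],
    [0.023,-0.018,0],
    [0.022,-0.019,0],
    [0.0215,-0.0205,0],
    [0,0,0.03],
    [0,0,0.03],
    [0,0,0],
    [0,0,0]
  ],
  "rotation": [
    [0,0,2.7],
    [0,0,2.7],
    [0,0,2.7],
    [0,0,2.7],
    [0,0,0],
    [0,0,0],
    [0,0,0],
    [0,0,0]
  ],
  "claw": [0,0,0,0,0,0,0,0]
}}

```text
clock: 9.02
position: [0.4366, 0.0, 0.1053]
orientation: [0.873, 0.487, -0.0, -0.0]
wrist_force: [0.2, 0.4, -1.5]
finger_gap: 0.0087
grasp_force: 59.9
```

```bash
python3 - <<'E'
from h import *
im=wrist("w5");s=r.observe();print(s["position"],yaw(),s["finger_gap"],s["wrist_force"].round(2))
t=optics.get_image("top");sd=optics.get_image("side")
cv2.imwrite("pics/top5.png",t[:,:,::-1]);cv2.imwrite("pics/side5.png",sd[:,:,::-1])
o=np.zeros((600,800,3),np.uint8)
o[:400,:640]=im;o[400:,:320]=cv2.resize(t[120:270,180:420],(320,200),interpolation=cv2.INTER_CUBIC)
o[400:,320:640]=cv2.resize(sd[80:230,260:500],(320,200),interpolation=cv2.INTER_CUBIC)
cv2.imwrite("pics/m5.png",o[:,:640,::-1])
E
```

```text
[ 4.37092665e-01 -1.54599707e-04  1.05754285e-01] 1.018384698072322 0.00832415285648323 [-0.4   0.16 -0.73]
```

View pics/m5.png

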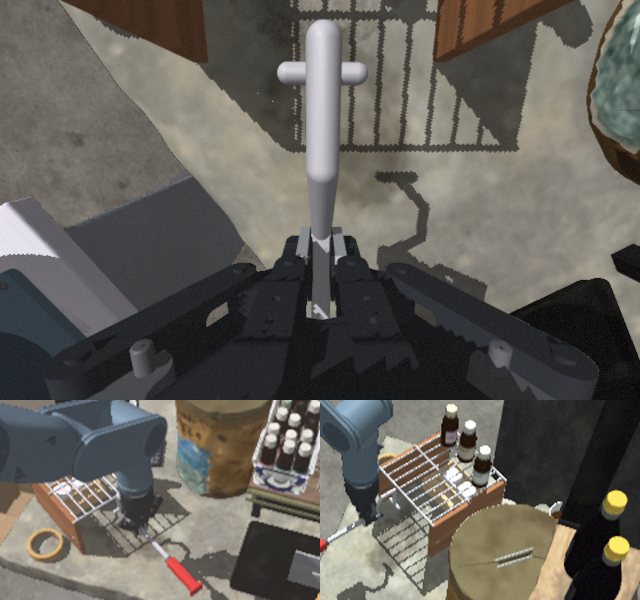

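The wrist view shows the riser's front feet at about (207,62) and (436,62), with the hook pointing between them.

```bash
python3 - <<'E'
from h import *
a=wback("w5",(207,62),0);b=wback("w5",(436,62),0);print(a,b,np.linalg.norm(a-b))
m=(a+b)/2;d=a-b;print("mouth",m,"yaw in",np.arctan2(-d[0],d[1]) )
print("foot",wback("w5",(323,73),.105+.028),"jartray corner",wback("w5",(598,280),.015))
# tray top edges from the top view fresh enough: model overlay score later
E
```

```text
[0.4105 0.1553 0.    ] [0.5881 0.0459 0.    ] 0.2085907955783284
mouth [0.4993 0.1006 0.    ] yaw in 1.0187016458022238
foot [0.4837 0.0748 0.133 ] jartray corner [ 0.6363 -0.236   0.015 ]
```

Call:
{"fn": "servo_tool", "kwargs": {
  "translation": [
    [0,0,0.03],
    [0,0,0.03],
    [0,0,0.03],
    [0,0,0.02],
    [0,0,0.008],
    [0,0,0.005],
    [0,0,0]
  ],
  "rotation": [
    [0,0,0],
    [0,0,0],
    [0,0,0],
    [0,0,0],
    [0,0,0],
    [0,0,0],
    [0,0,0]
  ],
  "claw": [0,0,0,0,0,0,0]
}}

```text
clock: 10.05
position: [0.4369, -0.0, -0.0175]
orientation: [0.873, 0.488, 0.0, 0.0]
wrist_force: [0.7, 1.1, -0.3]
finger_gap: 0.0082
grasp_force: 59.9
```

Call:
{"fn": "servo_tool", "kwargs": {
  "translation": [
    [0,0,0.003],
    [0,0,0.002],
    [0,0,0]
  ],
  "rotation": [
    [0,0,0],
    [0,0,0],
    [0,0,0]
  ],
  "claw": [0,0,0]
}}

```text
clock: 10.42
position: [0.4364, 0.0001, -0.023]
orientation: [0.873, 0.488, 0.0, 0.0]
wrist_force: [-0.5, -0.4, -0.8]
finger_gap: 0.0093
grasp_force: 59.9
```

Call:
{"fn": "servo_tool", "kwargs": {
  "translation": [
    [0,0,0.002],
    [0,0,0]
  ],
  "rotation": [
    [0,0,0],
    [0,0,0]
  ],
  "claw": [0,0]
}}

```text
clock: 10.68
position: [0.4366, 0.0001, -0.0248]
orientation: [0.873, 0.488, 0.0, 0.0]
wrist_force: [-0.0, -0.1, 2.6]
finger_gap: 0.0084
grasp_force: 60.4
```

The hook is down, with the force rising by 3.6 N. Releasing and moving back to the handle.

Call:
{"fn": "servo_tool", "kwargs": {
  "translation": [
    [0,0,0],
    [0,0,0],
    [0,0,0],
    [0,0,-0.02],
    [0,0,-0.04],
    [0,0,-0.04],
    [-0.03,0,0],
    [-0.04,0,0]
  ],
  "rotation": [
    [0,0,0],
    [0,0,0],
    [0,0,0],
    [0,0,0],
    [0,0,0],
    [0,0,0],
    [0,0,0],
    [0,0,0]
  ],
  "claw": [0.3,0.6,0.6,0.6,0.7,0.8,0.8,0.8]
}}

```text
clock: 11.68
position: [0.4, -0.0599, 0.0757]
orientation: [0.873, 0.489, 0.001, 0.001]
wrist_force: [-0.4, -0.2, -0.0]
finger_gap: 0.0681
grasp_force: 0.0
```

Call:
{"fn": "servo_tool", "kwargs": {
  "translation": [
    [-0.04,0,0],
    [-0.04,0,0],
    [-0.004,0,0],
    [0,0,0],
    [0,0,0]
  ],
  "rotation": [
    [0,0,0],
    [0,0,0],
    [0,0,0],
    [0,0,0],
    [0,0,0]
  ],
  "claw": [0.8,0.8,0.8,0.8,0.8]
}}

```text
clock: 12.3
position: [0.356, -0.1302, 0.075]
orientation: [0.873, 0.488, 0.0, -0.0]
wrist_force: [0.9, 0.2, -0.4]
finger_gap: 0.0682
grasp_force: 0.0
```

```bash
python3 - <<'E'
from h import *
im=wrist("w6");print(r.observe()["position"],yaw())
hsv=cv2.cvtColor(im,cv2.COLOR_RGB2HSV);m=((hsv[...,0]<8)|(hsv[...,0]>172))&(hsv[...,1]>170)&(hsv[...,2]>60)
n,l,st,c=cv2.connectedComponentsWithStats(m.astype(np.uint8));i=1+np.argmax(st[1:,4]);print(st[i],c[i])
v,u=np.where(l==i)
for a in (v.min()+2,v.max()-3): print(a,u[v==a].min(),u[v==a].max(),wback("w6",(u[v==a].mean(),a),.026))
d=np.load("pics/w6.npz");p=d["p"];t=Ro.from_quat(d["q"]).as_matrix()
for a in (v.min(),v.max()): print("in tool",t.T@(wback("w6",(u[v==a].mean(),a),.026)-p))
# hook foot: bright pixels
t1=optics.get_image("top");cv2.imwrite("pics/top6.png",t1[:,:,::-1]);cv2.imwrite("pics/side6.png",optics.get_image("side")[:,:,::-1])
E
```

```text
[ 0.35599765 -0.13018043  0.07497345] 1.020027435161775
[ 301  155   38  113 2971] [319.78525749 213.2383036 ]
157 309 331 [ 0.3758 -0.0964  0.026 ]
264 301 337 [ 0.326  -0.1756  0.026 ]
in tool [ 0.04069992 -0.00079183  0.04896606]
in tool [-0.05725736  0.00790189  0.04893285]
```

The handle is centred under the gripper, with its front 41 mm ahead. Descend and grip.

Call:
{"fn": "servo_tool", "kwargs": {
  "translation": [
    [0,0,0.03],
    [0,0,0.03],
    [0,0,0.02],
    [0,0,0.013],
    [0,0,0],
    [0,0,0],
    [0,0,0],
    [0,0,0]
  ],
  "rotation": [
    [0,0,0],
    [0,0,0],
    [0,0,0],
    [0,0,0],
    [0,0,0],
    [0,0,0],
    [0,0,0],
    [0,0,0]
  ],
  "claw": [0.8,0.8,0.8,0.8,0,0,0,0]
}}

```text
clock: 13.45
position: [0.3563, -0.1313, -0.0172]
orientation: [0.873, 0.488, 0.0, 0.001]
wrist_force: [0.3, 1.6, 6.8]
finger_gap: 0.0208
grasp_force: 59.7
```

```bash
python3 - <<'E'
from h import *
# overlay of tray model on top/side crops for a nominal pose (front wall 120 mm inside mouth)
M=np.array([.4993,.1006]);ya=1.019
def tray(depth,lat,dy):
    a=ya+dy;c=M+ (depth)*np.array([np.cos(ya),np.sin(ya)])+lat*np.array([-np.sin(ya),np.cos(ya)])
    c=c+.055*np.array([np.cos(a),np.sin(a)]);return [c[0],c[1],a,0]
P=np.array([[-.055,.066,.036],[-.055,-.066,.036],[.055,-.066,.036],[.055,.066,.036]])
outs=[]
for n,(x,y) in (("top",(190,135)),("side",(300,90))):
    im=cv2.imread(f"pics/{n}0.png");k=4;w=cv2.resize(im[y:y+75,x:x+100],(400,300),interpolation=cv2.INTER_CUBIC);raw=w.copy()
    for dep,col in ((.105,(0,0,255)),(.135,(0,255,0))):
        uv=(proj(n,place(tray(dep,0,0),P))-[x,y])*k
        cv2.polylines(w,[uv.round().astype(int)],True,col,1)
    outs.append(np.hstack([raw,w]))
cv2.imwrite("pics/m6.png",np.vstack(outs))
E
```

```text
(no output)
```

View pics/m6.png

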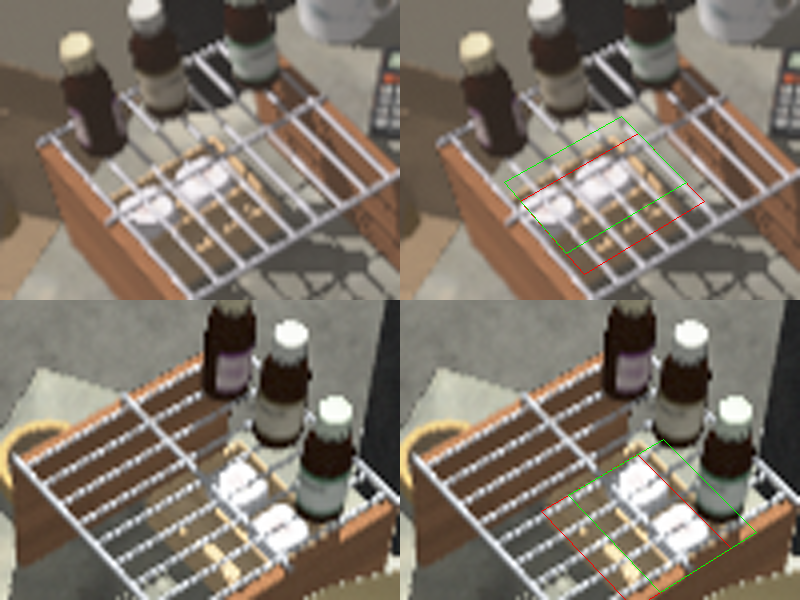

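The last overlay shows the tray about 105 to 110 mm inside the mouth and slightly to its left, with the soaps at (148,207) and (203,178) in the top view. I'll get the numbers from the soaps and the back corner.

```bash
cat >> h.py <<'E'
M=np.array([.4993,.1006]);ya=1.019
def ris(p):
    c,s=np.cos(ya),np.sin(ya);d=np.asarray(p)[:2]-M;return np.round([c*d[0]+s*d[1],-s*d[0]+c*d[1]],4)
E
python3 - <<'E'
from h import *
T=lambda u,v:(190+u/4,135+v/4);S=lambda u,v:(300+u/4,90+(v-300)/4)
for n,nm,p,z in [("top","soapL",T(148,207),.03),("top","soapR",T(203,178),.03),("side","soapL",S(243,483),.03),("side","soapR",S(280,527),.03),
 ("top","rb",T(215,143),.036),("top","lb",T(107,198),.036),("side","lb",S(230,452),.036),("side","lf",S(150,500),.036),("side","rfmid",S(235,593),.036)]:
    print(n,nm,ris(back(n,p,z)))
# color-based: white soap pixels and tan pixels
for n,(x,y) in (("top",(190,135)),("side",(300,90))):
    im=cv2.imread(f"pics/{n}0.png");h=cv2.cvtColor(im,cv2.COLOR_BGR2HSV)
    uv=[(u,v) for v in range(y,y+75) for u in range(x,x+100) if 8<=h[v,u,0]<=24 and h[v,u,1]>75 and h[v,u,2]>125]
    P=np.array([ris(back(n,p,.036)) for p in uv]);k=(P[:,0]>.05)&(P[:,0]<.28)&(abs(P[:,1])<.09);P=P[k]
    print(n,len(P));print(P[np.argsort(P[:,0])][::max(1,len(P)//30)].tolist())
s=r.observe();print(s["position"],yaw(),ris(s["position"]))
E
```

```text
top soapL [0.1968 0.0482]
top soapR [ 0.194  -0.0109]
side soapL [0.2015 0.0401]
side soapR [ 0.197  -0.0182]
top rb [ 0.219  -0.0417]
top lb [0.2257 0.0738]
side lb [0.2109 0.0715]
side lf [0.1186 0.0711]
side rfmid [ 0.1166 -0.0536]
top 219
[[0.0859, 0.0822], [0.0966, 0.0881], [0.108, 0.0809], [0.1173, 0.0279], [0.1206, -0.0272], [0.1227, 0.0417], [0.1243, 0.0364], [0.1266, 0.0392], [0.1292, -0.0018], [0.1326, 0.0824], [0.138, -0.021], [0.1451, 0.0832], [0.1513, 0.0836], [0.1552, -0.0461], [0.1574, -0.0205], [0.1599, 0.0868], [0.1631, -0.0835], [0.1697, -0.0834], [0.1749, -0.0456], [0.1797, -0.0398], [0.1863, -0.0396], [0.1935, 0.0835], [0.2105, -0.0419], [0.2173, -0.0417], [0.2225, 0.066], [0.224, -0.0416], [0.2252, -0.0241], [0.2302, 0.0829], [0.2415, 0.0891], [0.2543, 0.0816], [0.2658, 0.0878], [0.2788, 0.0803]]
side 182
[[0.1069, -0.0504], [0.1179, -0.0533], [0.12, -0.0282], [0.1209, -0.0607], [0.1222, -0.0084], [0.1237, -0.0628], [0.1272, 0.0151], [0.1314, 0.0729], [0.1326, 0.022], [0.1348, 0.048], [0.1377, 0.0459], [0.1401, -0.0536], [0.1432, 0.053], [0.1485, -0.0545], [0.154, -0.0532], [0.1581, 0.0254], [0.1591, -0.0301], [0.1624, -0.054], [0.182, -0.0523], [0.2065, 0.0747], [0.2212, 0.0755], [0.2214, 0.0181], [0.2243, 0.0217], [0.2304, -0.0607], [0.239, -0.056], [0.2476, -0.0623], [0.2534, -0.0556], [0.2592, -0.0598], [0.265, -0.064], [0.2737, -0.0538], [0.2795, -0.0636]]
[ 0.35627753 -0.13126696 -0.01722996] 1.0186279567872476 [-2.724e-01  2.000e-04]
```

The measurements agree: front wall 118 mm in, bay 123 to 166 mm, tray centre 11 mm left. The tooth is 32 mm outside the mouth. So: lift 52 mm, advance 174 mm, shift 11 mm left.

Call:
{"fn": "servo_tool", "kwargs": {
  "translation": [
    [0,0,-0.012],
    [0,0,-0.02],
    [0,0,-0.02],
    [0,-0.011,0],
    [0.02,0,0],
    [0,0,0],
    [0,0,0]
  ],
  "rotation": [
    [0,0,0],
    [0,0,0],
    [0,0,0],
    [0,0,0],
    [0,0,0],
    [0,0,0],
    [0,0,0]
  ],
  "claw": [0,0,0,0,0,0,0]
}}

```text
clock: 14.32
position: [0.356, -0.108, 0.0337]
orientation: [0.873, 0.488, -0.0, -0.0]
wrist_force: [-0.6, -0.4, -1.3]
finger_gap: 0.0206
grasp_force: 58.8
```

```bash
python3 - <<'E'
from h import *
s=r.observe();p=s["position"];print(p,ris(p),yaw()-ya,s["wrist_force"].round(2),s["torque"].round(3),s["finger_gap"],s["grasp_force"])
t=optics.get_image("top");sd=optics.get_image("side");w=wrist("w7")
cv2.imwrite("pics/top7.png",t[:,:,::-1]);cv2.imwrite("pics/side7.png",sd[:,:,::-1])
# white/bright hook pixels in wrist image above centre: columns per row
g=w.min(2).astype(int)
for v in range(0,200,20):
    u=np.where(g[v,280:360]>150)[0]+280;print(v,(u.min(),u.max(),len(u)) if len(u) else None)
# predicted hook points in top/side, if level at lift
lift=p[2]+.0172
a=yaw();o=p[:2]+.0407*np.array([np.cos(a),np.sin(a)])
H=np.array([[.2,0,.06],[.2,-.02,.005],[.2,.02,.005],[.165,0,.06],[.125,0,.014],[-.09,0,.026]])
for n,i2 in (("top",t),("side",sd)):
    uv=proj(n,place([*o,a,lift],H));print(n,uv.round(1).tolist(),[i2[int(round(y)),int(round(x))].tolist() for x,y in uv])
E
```

```text
[ 0.35601588 -0.10798973  0.03365511] [-0.2527  0.0127] 0.00034471853141226916 [-0.6  -0.44 -1.31] [-0.026 -0.006  0.003] 0.02059106055456244 58.83072316646576
0 (np.int64(310), np.int64(330), 21)
20 (np.int64(310), np.int64(330), 21)
40 (np.int64(310), np.int64(330), 21)
60 (np.int64(310), np.int64(330), 21)
80 (np.int64(310), np.int64(330), 21)
100 (np.int64(311), np.int64(329), 19)
120 (np.int64(311), np.int64(329), 19)
140 (np.int64(311), np.int64(329), 19)
160 (np.int64(311), np.int64(329), 19)
180 None
top [[264.5, 203.6], [270.9, 209.9], [261.5, 215.9], [270.5, 210.0], [278.6, 225.3], [318.9, 267.6]] [[68, 75, 83], [68, 75, 84], [68, 76, 83], [68, 75, 84], [182, 180, 186], [183, 63, 60]]
side [[317.8, 155.9], [321.3, 169.3], [314.4, 161.5], [309.3, 161.0], [299.8, 174.7], [244.9, 205.6]] [[146, 149, 151], [222, 226, 230], [126, 128, 127], [196, 201, 206], [174, 178, 184], [127, 37, 34]]
```

The hook is level within reading, and the foot and bar lie where the side view predicts. Advancing 154 mm.

Call:
{"fn": "servo_tool", "kwargs": {
  "translation": [
    [0.025,0,0],
    [0.03,0,0],
    [0.03,0,0],
    [0.03,0,0],
    [0.025,0,0],
    [0.014,0,0],
    [0,0,0],
    [0,0,0]
  ],
  "rotation": [
    [0,0,0],
    [0,0,0],
    [0,0,0],
    [0,0,0],
    [0,0,0],
    [0,0,0],
    [0,0,0],
    [0,0,0]
  ],
  "claw": [0,0,0,0,0,0,0,0]
}}

```text
clock: 15.48
position: [0.437, 0.0224, 0.0339]
orientation: [0.873, 0.487, -0.0, -0.0]
wrist_force: [0.4, 0.5, -0.6]
finger_gap: 0.0209
grasp_force: 58.8
```

```bash
python3 - <<'E'
from h import *
s=r.observe();p=s["position"];print(p,"tooth ris x",ris(p)[0]+.2407,ris(p)[1],s["wrist_force"].round(2),s["torque"].round(3),s["finger_gap"])
for n in("top","side"):
    i=optics.get_image(n);cv2.imwrite(f"pics/{n}8.png",i[:,:,::-1])
    o=cv2.cvtColor(cv2.imread(f"pics/{n}0.png"),cv2.COLOR_BGR2GRAY).astype(int);g=cv2.cvtColor(i,cv2.COLOR_RGB2GRAY).astype(int)
    x,y,w,h={"top":(195,140,100,80),"side":(300,95,100,75)}[n];d=(g-o)[y:y+h,x:x+w]
    q=np.argwhere(d>35);print(n,len(q));
    P=np.array([ris(back(n,(x+b,y+a),.11)) for a,b in q]);print(sorted(map(tuple,P.tolist()))[::max(1,len(P)//15)]+[max(map(tuple,P.tolist()))] if len(P) else 0)
E
```

```text
[0.43697396 0.02238901 0.03386128] tooth ris x 0.1414 0.0121 [ 0.35  0.46 -0.62] [-0.021  0.038  0.052] 0.020880916577219785
top 114
[(-0.0667, 0.0448), (-0.0602, 0.0402), (-0.0393, 0.0337), (-0.0282, 0.0341), (-0.0102, 0.0298), (-0.0031, -0.0081), (0.0048, -0.0053), (0.0092, -0.0), (0.0141, -0.0076), (0.0181, 0.031), (0.0317, 0.0341), (0.0388, -0.0122), (0.0542, 0.0273), (0.1799, -0.1833), (0.2419, -0.0751), (0.2737, -0.0779), (0.2875, -0.0778), (0.2945, -0.0778)]
side 109
[(-0.0714, -0.0087), (-0.0609, -0.0164), (-0.0533, -0.0171), (-0.046, -0.0126), (-0.0359, -0.0101), (-0.0303, -0.0191), (-0.0232, -0.0094), (-0.0176, -0.0185), (-0.0101, -0.014), (-0.0051, -0.0127), (0.0, -0.0114), (0.0051, -0.0102), (0.0185, -0.02), (0.0286, -0.0122), (0.0393, -0.0201), (0.0522, -0.0142), (0.1101, 0.0164)]
```

The tooth is over the empty bay with no contact. Lower in.

Call:
{"fn": "servo_tool", "kwargs": {
  "translation": [
    [0,0,0.01],
    [0,0,0.01],
    [0,0,0.01],
    [0,0,0]
  ],
  "rotation": [
    [0,0,0],
    [0,0,0],
    [0,0,0],
    [0,0,0]
  ],
  "claw": [0,0,0,0]
}}

```text
clock: 16.08
position: [0.4365, 0.0231, 0.0029]
orientation: [0.873, 0.488, -0.001, -0.001]
wrist_force: [0.2, 0.6, -1.4]
finger_gap: 0.0205
grasp_force: 58.9
```

Call:
{"fn": "servo_tool", "kwargs": {
  "translation": [
    [0,0,0.006],
    [0,0,0.005],
    [0,0,0]
  ],
  "rotation": [
    [0,0,0],
    [0,0,0],
    [0,0,0]
  ],
  "claw": [0,0,0]
}}

```text
clock: 16.45
position: [0.4372, 0.023, -0.0073]
orientation: [0.873, 0.488, -0.0, -0.0]
wrist_force: [0.0, -0.2, -1.0]
finger_gap: 0.0207
grasp_force: 58.8
```

Call:
{"fn": "servo_tool", "kwargs": {
  "translation": [
    [-0.006,0,0],
    [-0.008,0,0],
    [-0.01,0,0],
    [-0.012,0,0],
    [-0.012,0,0],
    [-0.012,0,0],
    [-0.012,0,0],
    [-0.008,0,0]
  ],
  "rotation": [
    [0,0,0],
    [0,0,0],
    [0,0,0],
    [0,0,0],
    [0,0,0],
    [0,0,0],
    [0,0,0],
    [0,0,0]
  ],
  "claw": [0,0,0,0,0,0,0,0]
}}

```text
clock: 17.45
position: [0.3951, -0.0459, -0.007]
orientation: [0.873, 0.487, -0.0, -0.0]
wrist_force: [1.6, 1.7, -0.3]
finger_gap: 0.0204
grasp_force: 58.8
```

```bash
cat >> h.py <<'E'
def soaps(n):
    i=optics.get_image(n);cv2.imwrite(f"pics/{n}_{r.observe()['clock']:.2f}.png",i[:,:,::-1])
    h=cv2.cvtColor(i,cv2.COLOR_RGB2HSV);out=[]
    m=((h[...,1]<40)&(h[...,2]>190)).astype(np.uint8)
    k,l,st,c=cv2.connectedComponentsWithStats(m)
    for j in range(1,k):
        q=ris(back(n,c[j],.03))
        if st[j,4]>=5 and -.3<q[0]<.3 and abs(q[1])<.12: out.append((q.tolist(),int(st[j,4])))
    print(n,out)
E
python3 - <<'E'
from h import *
s=r.observe();p=s["position"];print("tooth",ris(p)[0]+.2407,ris(p)[1],s["wrist_force"].round(2),s["torque"].round(3),s["finger_gap"])
soaps("top");soaps("side")
E
```

```text
tooth 0.06129999999999999 0.012 [ 1.63  1.69 -0.27] [ 0.249 -0.223 -0.023] 0.020403009376426487
top [([0.1654, 0.0745], 57), ([0.1103, 0.0442], 19), ([0.0956, 0.0183], 7), ([-0.1276, -0.1047], 55), ([-0.0865, 0.0158], 27), ([-0.0785, 0.0888], 97), ([-0.1227, 0.0832], 6), ([-0.1989, 0.059], 29), ([-0.2348, 0.067], 5), ([-0.2638, 0.0446], 28)]
side [([0.2024, 0.02], 336), ([0.0543, 0.0581], 105), ([0.2991, -0.0325], 25), ([0.2651, -0.0358], 28), ([0.1278, 0.0316], 69), ([-0.0744, 0.0661], 519), ([0.1327, -0.0292], 53), ([0.0942, 0.0131], 13), ([0.2593, -0.113], 28), ([0.1072, -0.0142], 7), ([0.0843, -0.0145], 6), ([0.087, -0.0412], 5), ([-0.0394, 0.0058], 18), ([0.0099, -0.0803], 9), ([-0.1178, -0.0076], 25), ([-0.2054, 0.0377], 72), ([-0.0504, -0.1074], 88), ([-0.1513, -0.1088], 644)]
```

The tray follows: the soaps moved from 0.197 to 0.130 and the pull is about 2.3 N. I'll continue for another 180 mm.

Call:
{"fn": "servo_tool", "kwargs": {
  "translation": [
    [-0.008,0,0],
    [-0.012,0,0],
    [-0.013,0,0],
    [-0.013,0,0],
    [-0.013,0,0],
    [-0.013,0,0],
    [-0.013,0,0],
    [-0.013,0,0]
  ],
  "rotation": [
    [0,0,0],
    [0,0,0],
    [0,0,0],
    [0,0,0],
    [0,0,0],
    [0,0,0],
    [0,0,0],
    [0,0,0]
  ],
  "claw": [0,0,0,0,0,0,0,0]
}}

```text
clock: 18.55
position: [0.3436, -0.1294, -0.007]
orientation: [0.873, 0.488, -0.0, -0.0]
wrist_force: [1.0, 2.0, -0.9]
finger_gap: 0.0205
grasp_force: 58.8
```

Call:
{"fn": "servo_tool", "kwargs": {
  "translation": [
    [-0.013,0,0],
    [-0.013,0,0],
    [-0.013,0,0],
    [-0.013,0,0],
    [-0.012,0,0],
    [-0.01,0,0],
    [-0.008,0,0],
    [0,0,0]
  ],
  "rotation": [
    [0,0,0],
    [0,0,0],
    [0,0,0],
    [0,0,0],
    [0,0,0],
    [0,0,0],
    [0,0,0],
    [0,0,0]
  ],
  "claw": [0,0,0,0,0,0,0,0]
}}

```text
clock: 19.55
position: [0.301, -0.1993, -0.0069]
orientation: [0.873, 0.487, -0.0, 0.0]
wrist_force: [-0.0, -0.1, -0.7]
finger_gap: 0.0204
grasp_force: 58.8
```

```bash
python3 - <<'E'
from h import *
s=r.observe();p=s["position"];print("tooth",ris(p)[0]+.2407,ris(p)[1],p,s["wrist_force"].round(2),s["torque"].round(3),s["finger_gap"])
soaps("top");soaps("side")
# tan (tray) pixels near the mouth
for n in("top","side"):
    i=optics.get_image(n);h=cv2.cvtColor(i,cv2.COLOR_RGB2HSV)
    q=np.argwhere((h[...,0]>=8)&(h[...,0]<=24)&(h[...,1]>75)&(h[...,2]>125))
    P=np.array([ris(back(n,(b,a),.036)) for a,b in q]);P=P[(P[:,0]>-.2)&(P[:,0]<.06)&(P[:,1]<.085)&(P[:,1]>-.085)]
    print(n,len(P),P.min(0),P.max(0),np.histogram(P[:,0],np.arange(-.2,.061,.02)),np.percentile(P,[2,98],axis=0))
E
```

```text
tooth -0.11860000000000001 0.0116 [ 0.30103888 -0.19929092 -0.00690052] [-0.02 -0.15 -0.66] [-0.038  0.011  0.014] 0.02037681338098932
top [([0.097, 0.076], 12), ([-0.0587, 0.0518], 61), ([-0.0511, 0.1048], 12), ([-0.0825, 0.098], 5), ([-0.252, 0.0147], 91), ([-0.2046, 0.0619], 13), ([-0.264, 0.0435], 20)]
side [([0.1979, 0.017], 354), ([0.0569, 0.0507], 107), ([0.2991, -0.0325], 25), ([0.2651, -0.0355], 27), ([-0.0626, 0.1064], 270), ([0.1298, 0.0133], 5), ([0.1132, -0.0141], 10), ([0.2589, -0.1125], 27), ([0.1211, -0.0406], 6), ([-0.0655, 0.0492], 28), ([-0.0453, 0.0303], 31), ([-0.2091, 0.0301], 339), ([-0.051, -0.0162], 104), ([-0.1209, 0.0344], 25), ([0.012, -0.0786], 7), ([-0.1207, -0.0097], 8), ([-0.2043, -0.0132], 200), ([-0.0515, -0.1075], 84), ([-0.2993, -0.0915], 1229)]Traceback (most recent call last):
  File "<stdin>", line 8, in <module>
  File "h.py", line 8, in back
    p=optics.camera_params(n);R=np.array(p["R"]);o=-R.T@np.array(p["t"])
ValueError: time passes only in moves, steps and waits
```

The tray is out, with its back about 19 mm clear of the mouth. I'll pull a touch more for margin, ease off the wall and lift the hook out.

Call:
{"fn": "servo_tool", "kwargs": {
  "translation": [
    [-0.006,0,0],
    [-0.006,0,0],
    [-0.004,0,0],
    [0,0,0],
    [0.006,0,0],
    [0,0,0],
    [0,0,-0.01],
    [0,0,-0.015]
  ],
  "rotation": [
    [0,0,0],
    [0,0,0],
    [0,0,0],
    [0,0,0],
    [0,0,0],
    [0,0,0],
    [0,0,0],
    [0,0,0]
  ],
  "claw": [0,0,0,0,0,0,0,0]
}}

```text
clock: 20.7
position: [0.2958, -0.2067, 0.0185]
orientation: [0.873, 0.488, -0.0, -0.0]
wrist_force: [0.2, 1.0, -0.3]
finger_gap: 0.0209
grasp_force: 58.8
```

Call:
{"fn": "servo_tool", "kwargs": {
  "translation": [
    [0,0,-0.02],
    [0,0,-0.025],
    [0,0,-0.025],
    [0,0,-0.015],
    [0,0,0]
  ],
  "rotation": [
    [0,0,0],
    [0,0,0],
    [0,0,0],
    [0,0,0],
    [0,0,0]
  ],
  "claw": [0,0,0,0,0]
}}

```text
clock: 21.32
position: [0.2966, -0.2078, 0.1044]
orientation: [0.873, 0.488, 0.0, 0.002]
wrist_force: [-0.5, -0.3, -1.5]
finger_gap: 0.0204
grasp_force: 58.8
```

The tray now spans about -0.148 to -0.035, clear of the riser, with both soaps in it. I'll swing the hook to the free counter and set it down.

Call:
{"fn": "servo_tool", "kwargs": {
  "translation": [
    [0.009,0.0025,0],
    [0.009,0.0015,0],
    [0.009,0.001,0],
    [0.0095,0,0],
    [0.009,-0.001,0],
    [0.009,-0.002,0],
    [0.009,-0.003,0],
    [0.0085,-0.004,0]
  ],
  "rotation": [
    [0,0,5.85],
    [0,0,5.85],
    [0,0,5.85],
    [0,0,5.85],
    [0,0,5.85],
    [0,0,5.85],
    [0,0,5.85],
    [0,0,5.85]
  ],
  "claw": [0,0,0,0,0,0,0,0]
}}

```text
clock: 22.42
position: [0.3507, -0.1568, 0.102]
orientation: [0.995, 0.099, -0.001, -0.001]
wrist_force: [-0.5, -0.3, -1.7]
finger_gap: 0.0205
grasp_force: 58.8
```

Call:
{"fn": "servo_tool", "kwargs": {
  "translation": [
    [0.008,-0.0045,0],
    [0.0075,-0.0055,0],
    [0,0,0.02],
    [0,0,0.03],
    [0,0,0.03],
    [0,0,0.02],
    [0,0,0.01],
    [0,0,0]
  ],
  "rotation": [
    [0,0,5.85],
    [0,0,5.85],
    [0,0,0],
    [0,0,0],
    [0,0,0],
    [0,0,0],
    [0,0,0],
    [0,0,0]
  ],
  "claw": [0,0,0,0,0,0,0,0]
}}

```text
clock: 23.42
position: [0.3644, -0.1448, -0.0077]
orientation: [1.0, -0.001, -0.001, -0.001]
wrist_force: [-0.7, -0.9, -0.6]
finger_gap: 0.0209
grasp_force: 58.9
```

Lower the last 10 mm in small steps.

Call:
{"fn": "servo_tool", "kwargs": {
  "translation": [
    [0,0,0.004],
    [0,0,0.004],
    [0,0,0.001],
    [0,0,0]
  ],
  "rotation": [
    [0,0,0],
    [0,0,0],
    [0,0,0],
    [0,0,0]
  ],
  "claw": [0,0,0,0]
}}

```text
clock: 23.92
position: [0.3651, -0.1454, -0.0159]
orientation: [1.0, -0.001, 0.0, 0.0]
wrist_force: [-1.1, -0.5, -0.5]
finger_gap: 0.0207
grasp_force: 58.9
```

Call:
{"fn": "servo_tool", "kwargs": {
  "translation": [
    [0,0,0.001],
    [0,0,0]
  ],
  "rotation": [
    [0,0,0],
    [0,0,0]
  ],
  "claw": [0,0]
}}

```text
clock: 24.18
position: [0.365, -0.1453, -0.017]
orientation: [1.0, -0.001, -0.0, 0.0]
wrist_force: [-0.7, 0.4, -0.9]
finger_gap: 0.021
grasp_force: 58.9
```

Call:
{"fn": "servo_tool", "kwargs": {
  "translation": [
    [0,0,0.001],
    [0,0,0]
  ],
  "rotation": [
    [0,0,0],
    [0,0,0]
  ],
  "claw": [0,0]
}}

```text
clock: 24.42
position: [0.3651, -0.1453, -0.0172]
orientation: [1.0, -0.001, 0.0, 0.0]
wrist_force: [-2.6, 1.3, 11.9]
finger_gap: 0.0205
grasp_force: 60.6
```

Call:
{"fn": "servo_tool", "kwargs": {
  "translation": [
    [0,0,0.001],
    [0,0,0]
  ],
  "rotation": [
    [0,0,0],
    [0,0,0]
  ],
  "claw": [0,0]
}}

```text
clock: 24.68
position: [0.3652, -0.1454, -0.0173]
orientation: [1.0, -0.001, 0.0, 0.0]
wrist_force: [-5.3, 2.9, 29.2]
finger_gap: 0.0203
grasp_force: 62.8
```

It is firmly down. I'll ease off 2 mm, open and rise.

Call:
{"fn": "servo_tool", "kwargs": {
  "translation": [
    [0,0,-0.002],
    [0,0,0],
    [0,0,0],
    [0,0,0],
    [0,0,0],
    [0,0,-0.02],
    [0,0,-0.04],
    [0,0,-0.05]
  ],
  "rotation": [
    [0,0,0],
    [0,0,0],
    [0,0,0],
    [0,0,0],
    [0,0,0],
    [0,0,0],
    [0,0,0],
    [0,0,0]
  ],
  "claw": [0,0.4,0.7,0.8,0.8,0.8,0.8,0.8]
}}

```text
clock: 25.68
position: [0.3642, -0.1447, 0.0935]
orientation: [1.0, -0.001, -0.001, -0.001]
wrist_force: [0.4, -1.0, 0.2]
finger_gap: 0.0678
grasp_force: 0.0
```

Call:
{"fn": "servo_tool", "kwargs": {
  "translation": [
    [0,0,-0.05],
    [0,0,-0.05],
    [0,0,0],
    [0,0,0]
  ],
  "rotation": [
    [0,0,0],
    [0,0,0],
    [0,0,0],
    [0,0,0]
  ],
  "claw": [0.8,0.8,0.8,0.8]
}}

```text
clock: 26.18
position: [0.3646, -0.1449, 0.1924]
orientation: [1.0, -0.001, -0.0, -0.0]
wrist_force: [-0.3, -0.2, 0.2]
finger_gap: 0.0681
grasp_force: 0.0
```

```bash
python3 - <<'E'
from h import *
s=r.observe();p=s["position"];print(p,s["wrist_force"].round(2),s["finger_gap"])
im=wrist("w9");hsv=cv2.cvtColor(im,cv2.COLOR_RGB2HSV)
m=((hsv[...,0]<8)|(hsv[...,0]>172))&(hsv[...,1]>170)&(hsv[...,2]>60)
n,l,st,c=cv2.connectedComponentsWithStats(m.astype(np.uint8));i=1+np.argmax(st[1:,4]);v,u=np.where(l==i)
print("handle front/butt",wback("w9",(u[v==v.min()].mean(),v.min()),.026),wback("w9",(u[v==v.max()].mean(),v.max()),.026),st[i])
g=im.min(2)
for a in range(0,v.min(),15):
    k=np.where(g[a,250:400]>165)[0]+250;print(a,(k.min(),k.max(),len(k)) if len(k) else None, end=" ")
print();soaps("side");soaps("top")
i=optics.get_image("side");h=cv2.cvtColor(i,cv2.COLOR_RGB2HSV)
q=np.argwhere((h[...,0]>=8)&(h[...,0]<=24)&(h[...,1]>75)&(h[...,2]>125))
P=np.array([ris(back("side",(b,a),.036)) for a,b in q]);P=P[(P[:,0]>-.2)&(P[:,0]<.03)&(abs(P[:,1])<.085)]
print(len(P),np.percentile(P,[1,99],axis=0))
o=cv2.imread("pics/side0.png")[:,:,::-1];print("bottle area change",np.abs(i[80:150,345:392].astype(int)-o[80:150,345:392]).mean())
E
```

```text
[ 0.36460058 -0.14494735  0.1923532 ] [-0.34 -0.18  0.24] 0.06807840650419707
handle front/butt [ 0.4052 -0.145   0.026 ] [ 0.3075 -0.1434  0.026 ] [ 308  143   27   78 1392]
0 (np.int64(317), np.int64(322), 6) 15 (np.int64(250), np.int64(322), 11) 30 (np.int64(250), np.int64(325), 18) 45 (np.int64(317), np.int64(325), 9) 60 (np.int64(317), np.int64(324), 8) 75 (np.int64(317), np.int64(324), 8) 90 (np.int64(317), np.int64(324), 8) 105 (np.int64(317), np.int64(324), 8) 120 (np.int64(317), np.int64(324), 8) 135 (np.int64(317), np.int64(324), 8) 
side [([0.198, 0.0169], 353), ([0.0569, 0.0507], 107), ([0.2991, -0.0325], 25), ([0.2651, -0.0355], 27), ([-0.0626, 0.1063], 272), ([0.1298, 0.0133], 5), ([0.1149, -0.0138], 9), ([0.2593, -0.113], 28), ([0.1197, -0.0413], 8), ([-0.0701, 0.0436], 93), ([-0.068, -0.0163], 110), ([-0.216, -0.0349], 985), ([0.0126, -0.079], 6), ([-0.0512, -0.1076], 85), ([-0.2757, -0.1146], 5)]
top [([0.1143, 0.0464], 19), ([0.1139, 0.0751], 22), ([0.0882, 0.0202], 5), ([-0.0683, -0.009], 119), ([-0.1405, -0.0963], 12), ([-0.0685, 0.0519], 110), ([-0.0786, 0.104], 69), ([-0.2426, -0.0756], 42), ([-0.1981, 0.0566], 125), ([-0.2349, 0.0663], 8), ([-0.2638, 0.0441], 40)]
249 [[-0.147352 -0.057808]
 [-0.037536  0.075556]]
bottle area change 9.542451874366767
```

```bash
python3 - <<'E'
from h import *
for n,pts in (("side",[(357,92),(371,105),(383,124)]),("top",[(211,152),(228,144),(251,138)])):
    i=optics.get_image(n);o=cv2.imread(f"pics/{n}0.png")[:,:,::-1]
    print(n,[round(float(np.abs(i[y-10:y+10,x-5:x+5].astype(int)-o[y-10:y+10,x-5:x+5]).mean()),1) for x,y in pts])
print(r.observe()["clock"]);print(order.finish_job())
E
```

```text
side [3.0, 2.8, 2.9]
top [54.9, 55.8, 48.9]
26.475
the job is handed in; nothing more can be done
None
```

The job is handed in at 26.5 s. By my last measurements the tray is about 37 mm clear of the riser with both soaps in it, and the hook lies flat on open counter. The side view shows all three bottles unchanged; the top view of them differed from the start (I took this to be the arm in the way but did not check), and the result of the judging was not shown.

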